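Slide a culture plate under the microscope and lay the retaining bar over it

ROBOT

A 6-joint arm with a two-finger parallel gripper is mounted at the origin on the work surface. World frame = base frame: x ahead of the robot, y to its left, z up, the work surface at z = 0. Lengths are in mm, angles in rad, forces in N, time in s.
With the tool pointing down it reaches from about 350 to 925 mm from the base axis. Payload 6.4 kg.
Tool frame: the origin (TCP) lies on the centre line of the jaws, within the pads' length; the fingertips stand 22 mm ahead of it and the grasp point (between the pads) lies 3 mm ahead of it; z points along the fingers, y is the line along which they close (so a half turn about z gives the same grasp; the last joint's range is limited). The gripper opens to 85 mm and grips with 20 to 120 N. Pads are 22 mm wide; open, the fingers measure 114 mm over their backs; the gripper's body (76 mm by 85 mm) begins 54 mm behind the grasp point. The pads swing forward as they close: fully open they stand 13 mm farther back than shut.
Start: joints at [1.126, 0.245, 1.558, -0, 1.339, -0.174], TCP at [173.873, 626.324, 253.29] pointing down, gripper open.
Joint ranges: [-3.13, 3.13], [-1.02, 2.26], [0.13, 2.54], [-0.95, 4.09], [0.21, 2.88], [-2.74, 2.74]. Speed limits (rad/s): [2.57, 2.57, 3.14, 3.14, 3.14, 3.14].

INTERFACE

Orientations are given as [roll, pitch, yaw] about the fixed x, y, z axes, in that order (R = Rz(yaw) Ry(pitch) Rx(roll)).
In Python, from bench import readout, viewer, job gives the robot as it stands.
- The arm moves only by the shell command python3 -m crank 'ROWS' [OPENING]. ROWS is JSON, a list of rows, each an object of numbers: "tx", "ty", "tz": the shift along the tool's x, y, z scaled (see below); "ax", "ay", "az": the turn, a rotation vector about the tool's x, y, z scaled (see below). A call has 1 to 5 rows; each row shifts and turns the commanded pose from where the row before left it, along the tool's axes as they then stand; what a row does not reach is not made up. The controller multiplies each number of a shift by 0.025 m and each number of a turn by 2 rad. A row lasts 1/10 s, in which the tool goes at most 50 mm and 8.59 degrees, less where a joint would pass 70% of its speed; a pose out of reach is approached as far as the arm can. A call with a number of a shift or a turn outside -1 to 1 is refused whole. A call with a gripper value outside its range is refused whole. OPENING is the opening, from 0 (shut) to 1 (fully open), set as the call begins (- or left out, the last holds). The fingers move at their own pace and stop on an object; the grip force is fixed at half the most. Time passes only in rows, so rows that do not move let the fingers close. It gives the time, the measured TCP pose, the force, the opening and the grip force at its end, in the units of the state.
- readout.get_state(): the state, without advancing time (a new reading comes with each control period).
- viewer.capture(name): name is "scene" or "top"; returns a dict with "pixels" (480x640x3 uint8, blue, green, red), "K" (3x3 intrinsics, pixels), "R" (3x3) and "t" (3): a world point X has camera coordinates R X + t. Camera axes: x right, y down, z forward; pixel columns grow to the right and rows downward; lengths in mm; the calibration is good to about 2 mm. A picture is of the moment at which its call begins. There is no depth.
- job.close_job(): hands the job in; it is judged then, once.
The state is a dict: "time_s": time; "joints": joint angles; "joint_vel": joint speeds; "joint_torque": joint torques, N m; "tcp_pos": TCP position; "orientation": TCP orientation; "contact_force": force on the tool from outside, world axes, zero at the start; "torque": the same for the moment, N m; "opening": opening from 0.0 (shut) to 1.0 (fully open); "grasp_force": force on a finger pad.
Only numpy, scipy, OpenCV 4.12 (cv2) and the standard library are available. Lean on these libraries where they do the work, as an engineer would, in place of code of your own. Each camera call takes 0.05 s, during which the arm holds its last target. There are 200 camera calls.

TASK

Slide the white culture plate along the microscope's base, keeping it flat on the base, between the two saddle blocks until it sits square against the orange stop under the lens. Then lay the retaining bar across both saddle blocks, right way up (red grip on top), centred and lying flat between their blue lips; set it down, do not drop it. Do not bump the microscope head that hangs over this spot, and leave the other things on the bench where they are.

Things in the scene. Friction and masses are not known exactly. Their poses are not given: they have to be found in the camera images.
- stand: Fixed digital microscope stand; origin on the bench below the middle between its saddle blocks. +x points from its open loading side to the stop, y from saddle to saddle, z up. White base x -190..210, y +-125, top at z 12 mm. Steel post 28 mm thick at x 170, y -90, 450 mm high.
- head: Microscope head, fixed to the post; stand's origin and axes. Lens with light ring 70 mm diameter, axis at x 30, y 0, underside at z 199 mm; from z 287 an 84 mm body, camera to z 437; boom at z 313..347 to the post. It overhangs the saddles' middle: no room there for an upright gripper; come in tilted, leaning back to the stand's -x.
- saddle_left (a point): Middle of the flat seat of the left aluminium saddle block (stand x 0, y 87, z 42 mm). Block x +-28, |y| 72..102 mm. A front and a rear blue lip, 8 mm high, leave a 40 mm wide channel (x +-20 mm), open at its y ends. In front of each block a 34 mm high guide plate flares from |y| 72 at x -25 to |y| 103 at x -61 mm.
- saddle_right (a point): The same on the right saddle block (stand x 0, y -87, z 42 mm). The clear width between the two blocks is 144 mm.
- stop_face (a point): Middle of the lower edge of the face of the orange stop bar (stand x 70, y 0, z 12 mm), 110 mm wide, 14 mm high.
- plate_home (a point): Where the middle of the plate's underside is when it is home: stand x 22, y 0, z 12 mm (plate touching the stop); stand's axes.
- bar_seat (a point): Where the middle of the bar's underside is when it lies on both seats: stand x 0, y 0, z 42 mm; stand's axes.
- plate: White six-well culture plate with pink wells, a solid block 96 mm (its x) x 120 mm (its y) x 24 mm high, about 300 g, loose on the stand's base in front of the saddle blocks, roughly square to it. Origin in the middle of its underside. Too wide to grip: push it by the edge facing -x.
- bar: Steel retaining bar 30 (x) x 200 (y) x 12 mm thick, about 320 g, flat on the bench left or right of the stand. On its middle a red grip block 40 (x) x 24 (y) mm, from z 12 to 50 mm: pinch it across its 24 mm, along the bar's y. Origin in the middle of the underside; the same either way round.
- tipbox: Bystander: blue box with clear lid, 85 x 120 x 63 mm, on the bench at the side of the stand where the bar is not. Origin: middle of underside.
- dish: Bystander: small glass dish, 64 mm diameter, 16 mm high, on the stand's base behind the stop. Origin: middle of underside.
- tuberack: Bystander: orange tube rack, 70 x 160 x 80 mm high, right of the stand (-y). Origin: middle of underside.
- reagent: Bystander: amber bottle, 72 mm diameter, 150 mm high, left of the stand (+y). Origin: middle of underside.
Mind the look-alikes: they are no part of the job. Of the things like the bar, leave any that is green; of the rest the smaller one is meant.

How it is judged:
By the outcome, as a careful person would: the job done as asked, in the order asked, and still so for the second after the job is handed in, with the robot touching nothing.
It also fails if it takes over 67 s, if anything falls off the work surface, if the arm or the gripper's body presses on something with over 40 N, if the wrist force passes 120 N, or if a joint passes its speed limit or range.

## Working session

There is one attempt and no reset: what is moved stays moved. The work goes in short steps, Python scripts to look and compute and a shell command to move; the robot and the scene stay as the last step left them, time stands still between calls to the robot, and variables do not carry over. Pictures are saved under pics/ and viewed, at most 10 in all, crops included, and the job is handed in when it is done.

```bash
mkdir -p pics; ls
python3 - <<'E'
from bench import readout, viewer, job
import cv2,numpy as np,pickle
s=readout.get_state();print({k:np.round(v,3).tolist() for k,v in s.items()})
for n in ("scene","top"):
    c=viewer.capture(n);pickle.dump(c,open(f"pics/{n}.pkl","wb"));cv2.imwrite(f"pics/{n}0.png",c["pixels"]);print(c["K"],c["R"],c["t"])
E
```

```text
pics
{'time_s': 0.0, 'joints': [1.126, 0.246, 1.559, -0.0, 1.339, -0.174], 'joint_vel': [0.0, 0.0, -0.0, -0.001, 0.0, -0.001], 'joint_torque': [-0.0, -42.95, -32.613, -0.0, 0.005, 0.0], 'tcp_pos': [173.635, 625.843, 252.175], 'orientation': [-3.14, -0.0, 2.871], 'contact_force': [-0.707, -0.299, 0.75], 'torque': [-0.027, 0.03, 0.038], 'grasp_force': 0.0, 'opening': 0.999}
[[449.8524447    0.         326.36822698]
 [  0.         449.8524447  237.14291789]
 [  0.           0.           1.        ]] [[ 0.58143447  0.81346689  0.01433812]
 [ 0.51056223 -0.35109552 -0.78489372]
 [-0.633451    0.46368476 -0.61946451]] [-347.45415453 -182.30050179 1547.58835162]
[[515.40871211   0.         311.58581977]
 [  0.         515.40871211 238.94314785]
 [  0.           0.           1.        ]] [[-1.04920648e-03 -9.99956220e-01  9.29820593e-03]
 [-9.97267054e-01  3.59400856e-04 -7.38802668e-02]
 [ 7.38736906e-02 -9.35031009e-03 -9.97223771e-01]] [  73.40273881  528.41673219 1303.24972737]
```

View pics/scene0.png

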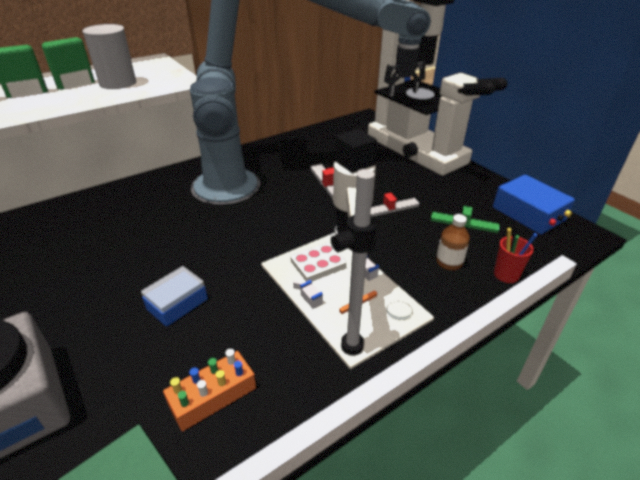

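View pics/top0.png

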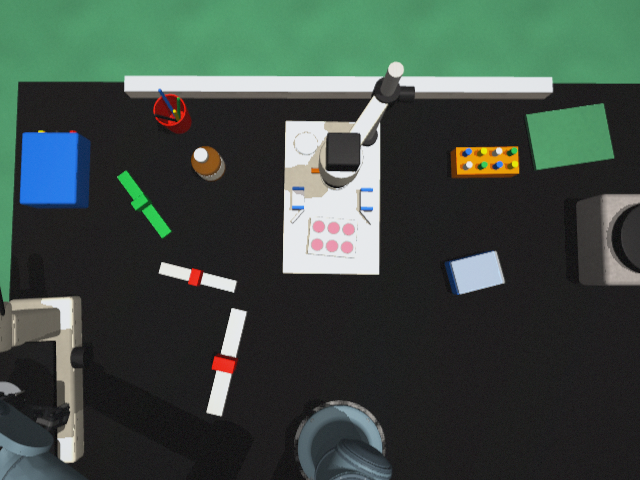

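The top view shows the stand roughly square to the world: saddles at about (297,198) and (366,198), plate at (333,236), boom and post at the upper right. The smaller non-green bar is at (198,277). The one at (227,362) is the larger decoy. Next I'll measure with blobs.

```bash
cat > h.py <<'E'
import cv2,numpy as np,pickle
from bench import readout, viewer
def proj(c,P):
    P=np.atleast_2d(P)@c["R"].T+c["t"]; q=P@c["K"].T; return q[:,:2]/q[:,2:]
def unproj(c,uv,z):
    uv=np.atleast_2d(uv).astype(float); d=np.c_[uv,np.ones(len(uv))]@np.linalg.inv(c["K"]).T@c["R"]
    o=-c["R"].T@c["t"]; return o+d*((z-o[2])/d[:,2])[:,None]
def blobs(c,col,roi,amin=6):
    h=cv2.cvtColor(c["pixels"],cv2.COLOR_BGR2HSV); H,S,V=[h[...,i].astype(int) for i in range(3)]
    m={"blue":(abs(H-112)<14)&(S>90)&(V>60),"pink":((H>160)|(H<3))&(S>35)&(S<170)&(V>150),"red":((H>170)|(H<8))&(S>170)&(V>80),
       "white":(S<50)&(V>130),"orange":(abs(H-11)<6)&(S>150)&(V>80)}[col]
    x0,x1,y0,y1=roi; k=np.zeros(m.shape,np.uint8); k[y0:y1,x0:x1]=m[y0:y1,x0:x1]
    n,l,s,ce=cv2.connectedComponentsWithStats(k)
    return [(ce[i],s[i,4],l==i) for i in range(1,n) if s[i,4]>=amin]
E
python3 - <<'E'
from h import *
t=pickle.load(open("pics/top.pkl","rb"));s=pickle.load(open("pics/scene.pkl","rb"))
for nm,c,r in(("top",t,(270,400,110,290)),("scene",s,(255,440,225,365))):
  for col,z in(("blue",50),("pink",36),("orange",26)):
    for b in blobs(c,col,r): print(nm,col,b[0].round(1),b[1],unproj(c,b[0],z)[0].round(1))
for col,z in(("white",12),("red",50)):
  for b in blobs(t,col,(145,250,255,300)):
    ct=max(cv2.findContours(b[2].astype(np.uint8),0,1)[0],key=cv2.contourArea).reshape(-1,2)
    print(col,b[0],b[1],unproj(t,b[0],z)[0].round(1),cv2.minAreaRect(unproj(t,ct,z)[:,:2].astype(np.float32)))
im=t["pixels"][110:300,150:395];cv2.imwrite("pics/crop1.png",cv2.resize(im,None,fx=3.1,fy=3.1,interpolation=cv2.INTER_CUBIC))
im=s["pixels"][150:365,255:440];cv2.imwrite("pics/crop2.png",cv2.resize(im,None,fx=2.7,fy=2.7,interpolation=cv2.INTER_CUBIC))
E
```

```text
top blue [297.8 188. ] 34 [655.1 107.9  50. ]
top blue [366.8 189.2] 40 [652.2 -66.3  50. ]
top blue [297.6 207.1] 38 [606.5 108.4  50. ]
top blue [366.7 208.4] 44 [603.4 -65.6  50. ]
top pink [318.4 226.1] 109 [559.8  56.   36. ]
top pink [333.2 227.5] 109 [556.2  18.3  36. ]
top pink [348.1 228.9] 107 [552.6 -19.7  36. ]
top pink [316.6 244.1] 109 [514.   60.4  36. ]
top pink [331.5 245.5] 112 [510.6  22.8  36. ]
top pink [346.6 246.9] 109 [507.1 -15.3  36. ]
top orange [314.8 170.4] 34 [705.3  64.7  26. ]
scene blue [373.8 267.7] 37 [658.5 104.4  50. ]
scene blue [305.7 283.2] 33 [606.6 -69.4  50. ]
scene blue [316.5 295.5] 38 [656.1 -71.5  50. ]
scene pink [326.1 248.8] 66 [514.4  57.8  36. ]
scene pink [313.7 253.1] 65 [510.4  19.9  36. ]
scene pink [301.1 257.8] 70 [507.1 -18.4  36. ]
scene pink [334.5 258.5] 72 [559.9  52.9  36. ]
scene pink [322.  263.3] 72 [556.7  14.5  36. ]
scene pink [309.4 267.8] 75 [552.4 -22.3  36. ]
scene orange [369.  295.8] 62 [711.  47.  26.]
scene orange [344.3 308.5] 31 [709.6 -28.2  26. ]
white [174.42245989 270.97058824] 374 [446.9 424.4  12. ] ((446.853759765625, 424.4764099121094), (79.03916931152344, 30.253347396850586), 75.9620361328125)
white [218.23653396 282.05386417] 427 [418.4 312.   12. ] ((418.4521179199219, 312.0787353515625), (88.34104919433594, 30.846742630004883), 75.97386169433594)
red [195.15183246 276.96858639] 191 [431.5 363.   50. ] ((431.25433349609375, 362.85980224609375), (28.58561134338379, 42.079105377197266), 73.74848937988281)
```

View pics/crop1.png

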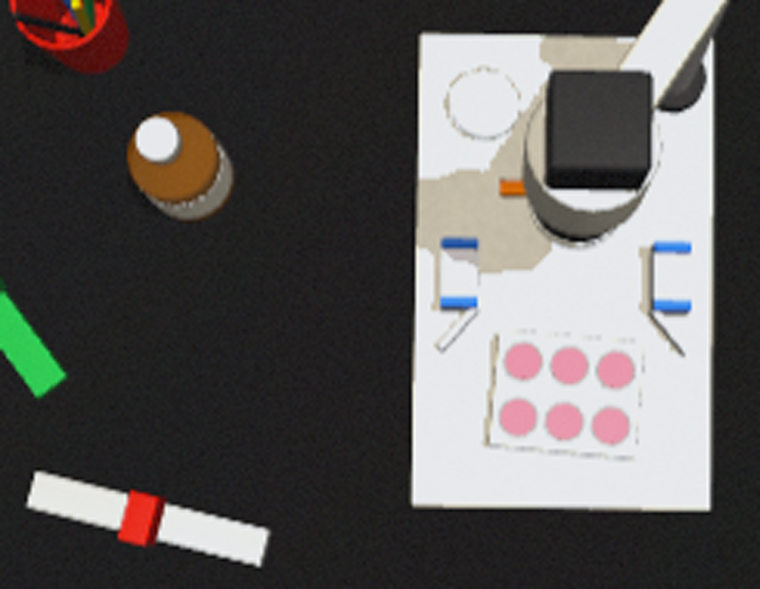

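```bash
cat >> h.py <<'E'
from scipy.spatial.transform import Rotation as Ro
S=np.array([629.5,20.4]);SY=-0.016
def st2w(p,yaw=SY):
    c,s=np.cos(yaw),np.sin(yaw); return np.r_[S+np.array([[c,-s],[s,c]])@p[:2],p[2]]
def plan(p,yaw,tilt,off=0):
    """p: world target of the point off mm ahead of TCP; yaw of tool's y-line rel. to world y; tilt deg leaning to -x"""
    s=readout.get_state(); R0=Ro.from_euler("xyz",s["orientation"])
    R1=Ro.from_euler("xyz",[np.pi,0,np.pi+yaw])*Ro.from_euler("y",-tilt,degrees=True)
    rv=(R0.inv()*R1).as_rotvec(); T=np.asarray(p)-R1.apply([0,0,off]); d=R1.inv().apply(T-np.array(s["tcp_pos"]))
    print("t",round(s["time_s"],2),"tcp",np.round(s["tcp_pos"],1),"turn/2rad",np.round(rv/2,4),"rows>=",round(np.linalg.norm(rv)/.15,1),"| then shift tool mm",d.round(1),"units",(d/25).round(3),"F",np.round(s["contact_force"],1),"j",np.round(s["joints"],2))
E
python3 - <<'E'
from h import *
t=pickle.load(open("pics/top.pkl","rb"))
q=unproj(t,np.array([[419,34],[412,506],[713,40],[711,510]])/3.1+[150,110],12);print(q.round(1))
print("dish",unproj(t,[305,143],20)[0].round(1))
plan(st2w([-172,0,200]),SY,0)
E
```

```text
[[ 839.3  142.    12. ]
 [ 440.8  146.7   12. ]
 [ 834.6 -107.1   12. ]
 [ 437.3 -101.1   12. ]]
dish [778.5  89.9  20. ]
t 0.1 tcp [173.6 625.9 252.2] turn/2rad [-0.0009 -0.0003 -0.1274] rows>= 1.7 | then shift tool mm [-293.5 -598.1   52.2] units [-11.739 -23.924   2.09 ] F [-0.7 -0.1  0.4] j [ 1.13  0.25  1.56  0.    1.34 -0.17]
```

```bash
python3 -m crank '[{"az":-0.043},{"az":-0.043},{"az":-0.042},{"tx":-0.49,"ty":-1},{"tx":-0.49,"ty":-1}]' 1
for i in 1; do
python3 -m crank '[{"tx":-0.49,"ty":-1},{"tx":-0.49,"ty":-1},{"tx":-0.49,"ty":-1},{"tx":-0.49,"ty":-1},{"tx":-0.49,"ty":-1}]'
python3 -m crank '[{"tx":-0.49,"ty":-1},{"tx":-0.49,"ty":-1},{"tx":-0.49,"ty":-1},{"tx":-0.49,"ty":-1},{"tx":-0.49,"ty":-1}]'
python3 -m crank '[{"tx":-0.49,"ty":-1},{"tx":-0.49,"ty":-1},{"tx":-0.49,"ty":-1},{"tx":-0.49,"ty":-1},{"tx":-0.49,"ty":-1}]'
python3 -m crank '[{"tx":-0.49,"ty":-1},{"tx":-0.49,"ty":-1},{"tx":-0.49,"ty":-1},{"tx":-0.49,"ty":-1},{"tx":-0.49,"ty":-1}]'
done
python3 -m crank '[{"tx":-0.49,"ty":-0.93},{"tx":-0.49,"ty":-0.93}]'
python3 -c '
from h import *
plan(st2w([-172,0,100]),SY,30,22)'
```

```text
t 0.1 tcp [173.6 625.9 252.2] turn/2rad [-0.0342 -0.2606 -0.1242] rows>= 3.9 | then shift tool mm [-178.  -598.1  256.6] units [ -7.122 -23.924  10.263] F [-0.7 -0.1  0.4] j [ 1.13  0.25  1.56  0.    1.34 -0.17]invalid input at $[0]: expected keys tx, ty, tz, ax, ay, az
invalid input at $[0]: expected keys tx, ty, tz, ax, ay, az
invalid input at $[0]: expected keys tx, ty, tz, ax, ay, az
invalid input at $[0]: expected keys tx, ty, tz, ax, ay, az
invalid input at $[0]: expected keys tx, ty, tz, ax, ay, az
invalid input at $[0]: expected keys tx, ty, tz, ax, ay, az
```

```bash
python3 -m crank '[{"tx":0,"ty":0,"tz":0,"ax":0,"ay":0,"az":-0.043},{"tx":0,"ty":0,"tz":0,"ax":0,"ay":0,"az":-0.043},{"tx":0,"ty":0,"tz":0,"ax":0,"ay":0,"az":-0.042},{"tx":-0.49,"ty":-1,"tz":0,"ax":0,"ay":0,"az":0},{"tx":-0.49,"ty":-1,"tz":0,"ax":0,"ay":0,"az":0}]' 1
python3 -m crank '[{"tx":-0.49,"ty":-1,"tz":0,"ax":0,"ay":0,"az":0},{"tx":-0.49,"ty":-1,"tz":0,"ax":0,"ay":0,"az":0},{"tx":-0.49,"ty":-1,"tz":0,"ax":0,"ay":0,"az":0},{"tx":-0.49,"ty":-1,"tz":0,"ax":0,"ay":0,"az":0},{"tx":-0.49,"ty":-1,"tz":0,"ax":0,"ay":0,"az":0}]'
python3 -c '
from h import *
plan(st2w([-172,0,200]),SY,0)'
```

```text
time_s: 0.6
tcp_pos: [197.5, 575.3, 252.5]
orientation: [-3.14, -0.0, 3.128]
contact_force: [1.0, -0.5, -0.2]
opening: 1.003
grasp_force: 0.0
time_s: 1.1
tcp_pos: [257.2, 448.8, 252.8]
orientation: [-3.141, -0.001, 3.127]
contact_force: [0.1, 0.3, -0.1]
opening: 0.998
grasp_force: 0.0
t 1.1 tcp [257.2 448.8 252.8] turn/2rad [-0.0003 -0.0003  0.0007] rows>= 0.0 | then shift tool mm [-207.1 -422.4   52.8] units [ -8.286 -16.896   2.111] F [ 0.1  0.3 -0.1] j [ 0.83 -0.07  1.89 -0.    1.32 -0.73]
```

```bash
python3 -m crank '[{"tx":-0.49,"ty":-1,"tz":0,"ax":0,"ay":0,"az":0},{"tx":-0.49,"ty":-1,"tz":0,"ax":0,"ay":0,"az":0},{"tx":-0.49,"ty":-1,"tz":0,"ax":0,"ay":0,"az":0},{"tx":-0.49,"ty":-1,"tz":0,"ax":0,"ay":0,"az":0},{"tx":-0.49,"ty":-1,"tz":0,"ax":0,"ay":0,"az":0}]' | head -2
python3 -m crank '[{"tx":-0.49,"ty":-1,"tz":0,"ax":0,"ay":0,"az":0},{"tx":-0.49,"ty":-1,"tz":0,"ax":0,"ay":0,"az":0},{"tx":-0.49,"ty":-1,"tz":0,"ax":0,"ay":0,"az":0},{"tx":-0.49,"ty":-1,"tz":0,"ax":0,"ay":0,"az":0},{"tx":-0.49,"ty":-1,"tz":0,"ax":0,"ay":0,"az":0}]' | head -2
python3 -m crank '[{"tx":-0.49,"ty":-1,"tz":0,"ax":0,"ay":0,"az":0},{"tx":-0.49,"ty":-1,"tz":0,"ax":0,"ay":0,"az":0},{"tx":-0.49,"ty":-1,"tz":0,"ax":0,"ay":0,"az":0},{"tx":-0.49,"ty":-1,"tz":0,"ax":0,"ay":0,"az":0},{"tx":-0.49,"ty":-1,"tz":0,"ax":0,"ay":0,"az":0}]' | head -2
python3 -m crank '[{"tx":-0.4,"ty":-0.9,"tz":0,"ax":0,"ay":0,"az":0},{"tx":-0.4,"ty":-0.9,"tz":0,"ax":0,"ay":0,"az":0},{"tx":0,"ty":0,"tz":0,"ax":0,"ay":-0.07,"az":0},{"tx":0,"ty":0,"tz":0,"ax":0,"ay":-0.07,"az":0},{"tx":0,"ty":0,"tz":0,"ax":0,"ay":-0.07,"az":0}]'
python3 -m crank '[{"tx":0,"ty":0,"tz":0,"ax":0,"ay":-0.052,"az":0},{"tx":0,"ty":0,"tz":0,"ax":0,"ay":0,"az":0}]' 0.8
python3 -c '
from h import *
plan(st2w([-172,0,80]),SY,30,22)'
```

```text
time_s: 1.6
tcp_pos: [316.5, 323.0, 252.9]
time_s: 2.1
tcp_pos: [375.9, 197.2, 253.0]
time_s: 2.6
tcp_pos: [435.3, 71.3, 252.9]
time_s: 3.1
tcp_pos: [454.8, 26.8, 253.3]
orientation: [-3.141, 0.425, 3.126]
contact_force: [-0.6, 0.8, -0.4]
opening: 0.999
grasp_force: 0.0
time_s: 3.3
tcp_pos: [452.4, 27.4, 251.0]
orientation: [3.141, 0.521, 3.126]
contact_force: [0.3, 0.2, -0.1]
opening: 0.799
grasp_force: 0.0
t 3.3 tcp [452.4  27.4 251. ] turn/2rad [ 0.0004 -0.0011  0.0001] rows>= 0.0 | then shift tool mm [ 81.   -4.2 128.7] units [ 3.241 -0.168  5.149] F [ 0.3  0.2 -0.1] j [-0.25 -0.57  2.34  0.15  0.87 -1.88]
```

```bash
python3 -m crank '[{"tx":0.54,"ty":-0.03,"tz":0.86,"ax":0,"ay":0,"az":0},{"tx":0.54,"ty":-0.03,"tz":0.86,"ax":0,"ay":0,"az":0},{"tx":0.54,"ty":-0.03,"tz":0.86,"ax":0,"ay":0,"az":0},{"tx":0.54,"ty":-0.03,"tz":0.86,"ax":0,"ay":0,"az":0},{"tx":0.54,"ty":-0.03,"tz":0.86,"ax":0,"ay":0,"az":0}]' | head -3
python3 -m crank '[{"tx":0.54,"ty":-0.02,"tz":0.86,"ax":0,"ay":0,"az":0},{"tx":0,"ty":0,"tz":0,"ax":0,"ay":0,"az":0}]'
python3 -c '
from h import *
plan(st2w([-172,0,20]),SY,30,22)
for n,x0,x1,y0,y1 in(("scene",240,440,180,330),("top",260,400,180,290)):
    c=viewer.capture(n);cv2.imwrite(f"pics/{n}1.png",cv2.resize(c["pixels"][y0:y1,x0:x1],None,fx=4,fy=4,interpolation=2))
'
```

```text
time_s: 3.8
tcp_pos: [450.4, 23.4, 125.9]
orientation: [3.142, 0.523, 3.127]
time_s: 4.0
tcp_pos: [446.6, 23.6, 97.3]
orientation: [3.139, 0.514, 3.126]
contact_force: [-0.2, 0.2, -0.4]
opening: 0.801
grasp_force: 0.0
t 4.0 tcp [446.6  23.6  97.3] turn/2rad [ 0.0015 -0.0048  0.    ] rows>= 0.1 | then shift tool mm [29.2 -0.3 50.4] units [ 1.169 -0.013  2.016] F [-0.2  0.2 -0.4] j [-0.27 -0.28  2.46  0.28  0.48 -2.04]
```

View pics/scene1.png

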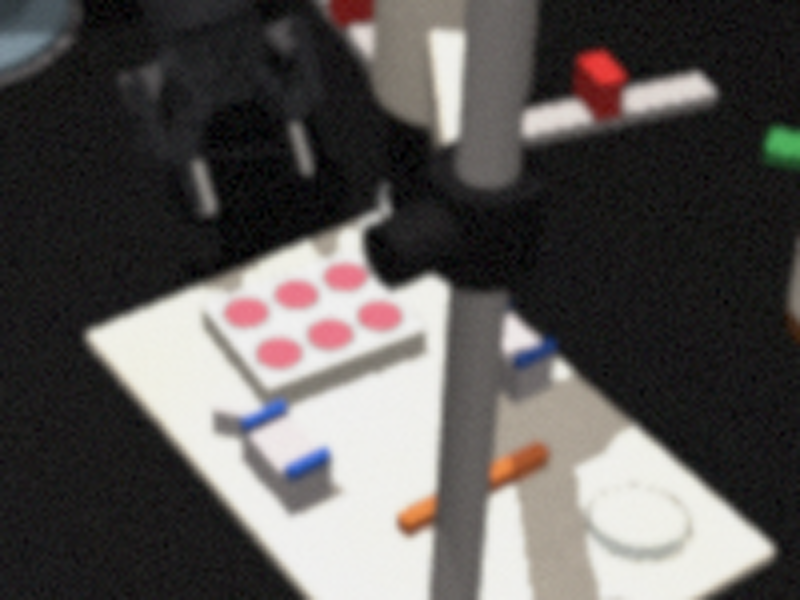

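The scene view shows the two fingertips at crop (205,215) and (310,175), hanging behind the plate's -x edge. The arm is near the j3 and j5 limits, so I'll cut the tilt to about 15° and estimate the tip offset.

```bash
python3 -c '
from h import *
c=pickle.load(open("pics/scene.pkl","rb"));s=readout.get_state();R=Ro.from_euler("xyz",s["orientation"]);p=np.array(s["tcp_pos"])
for o in(5,10,15,20,25): print(o,[proj(c,p+R.apply([0,y,o]))[0].round(1).tolist() for y in(-36,36)])'
python3 -m crank '[{"tx":0,"ty":0,"tz":0,"ax":0,"ay":0.065,"az":0},{"tx":0,"ty":0,"tz":0,"ax":0,"ay":0.062,"az":0},{"tx":0,"ty":0,"tz":0,"ax":0,"ay":0,"az":0}]'
python3 -c '
from h import *
plan(st2w([-170,0,30]),SY,15,22)'
```

```text
5 [[290.9, 228.3], [313.5, 219.5]]
10 [[291.4, 230.1], [314.0, 221.2]]
15 [[292.0, 231.9], [314.5, 223.0]]
20 [[292.5, 233.6], [315.0, 224.7]]
25 [[293.1, 235.4], [315.5, 226.4]]
time_s: 4.4
tcp_pos: [453.4, 22.1, 105.2]
orientation: [-3.14, 0.277, 3.128]
contact_force: [1.4, 0.2, 0.3]
opening: 0.803
grasp_force: 0.0
t 4.4 tcp [453.4  22.1 105.2] turn/2rad [-0.0007  0.0076  0.0011] rows>= 0.1 | then shift tool mm [13.6  1.1 52.2] units [0.543 0.046 2.088] F [1.4 0.2 0.3] j [-0.23 -0.17  2.3   0.09  0.74 -1.84]
```

```bash
python3 -m crank '[{"tx":0.22,"ty":0.01,"tz":0.85,"ax":0,"ay":0,"az":0},{"tx":0.22,"ty":0.01,"tz":0.85,"ax":0,"ay":0,"az":0},{"tx":0.22,"ty":0.01,"tz":0.85,"ax":0,"ay":0.006,"az":0},{"tx":0,"ty":0,"tz":0,"ax":0,"ay":0,"az":0}]'
python3 -c '
from h import *
plan(st2w([-157,0,20]),SY,15,20);plan(st2w([-37,0,20]),SY,15,20)
for n,x0,x1,y0,y1 in(("scene",240,440,180,330),):
    c=viewer.capture(n);cv2.imwrite(f"pics/{n}2.png",cv2.resize(c["pixels"][y0:y1,x0:x1],None,fx=4,fy=4,interpolation=2))
'
```

```text
time_s: 4.8
tcp_pos: [448.1, 24.1, 33.5]
orientation: [3.141, 0.255, 3.127]
contact_force: [0.0, 0.4, 0.1]
opening: 0.803
grasp_force: 0.0
t 4.8 tcp [448.1  24.1  33.5] turn/2rad [ 0.0007 -0.0035  0.0005] rows>= 0.0 | then shift tool mm [-20.1  -0.8  -0.7] units [-0.804 -0.033 -0.026] F [0.  0.4 0.1] j [-0.23  0.    2.31  0.1   0.58 -1.86]
t 4.8 tcp [448.1  24.1  33.5] turn/2rad [ 0.0007 -0.0035  0.0005] rows>= 0.0 | then shift tool mm [-136.    -0.8   30.4] units [-5.44  -0.033  1.216] F [0.  0.4 0.1] j [-0.23  0.    2.31  0.1   0.58 -1.86]
```

View pics/scene2.png

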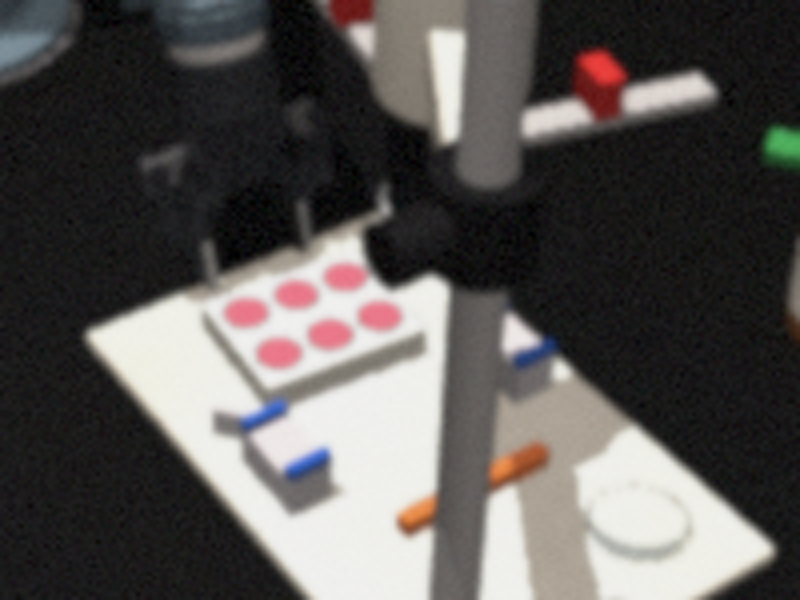

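```bash
python3 -m crank '[{"tx":-0.39,"ty":-0.01,"tz":0.1,"ax":0,"ay":0,"az":0},{"tx":-0.39,"ty":-0.01,"tz":0.1,"ax":0,"ay":0,"az":0},{"tx":-0.39,"ty":-0.01,"tz":0.1,"ax":0,"ay":0,"az":0},{"tx":-0.2,"ty":0,"tz":0.05,"ax":0,"ay":0,"az":0},{"tx":-0.2,"ty":0,"tz":0.05,"ax":0,"ay":0,"az":0}]'
python3 -m crank '[{"tx":-0.2,"ty":0,"tz":0.05,"ax":0,"ay":0,"az":0},{"tx":-0.2,"ty":0,"tz":0.05,"ax":0,"ay":0,"az":0},{"tx":-0.2,"ty":0,"tz":0.05,"ax":0,"ay":0,"az":0},{"tx":-0.2,"ty":0,"tz":0.05,"ax":0,"ay":0,"az":0},{"tx":-0.2,"ty":0,"tz":0.05,"ax":0,"ay":0,"az":0}]'
cat >> h.py <<'E'
def plate():
    for n,r in(("top",(270,400,160,290)),("scene",(255,440,225,345))):
        c=viewer.capture(n); b=[x[0] for x in blobs(c,"pink",r,20)]; q=unproj(c,np.array(b),36)[:,:2]
        rel=(q-S)@np.array([[np.cos(SY),-np.sin(SY)],[np.sin(SY),np.cos(SY)]])
        a=cv2.minAreaRect(rel.astype(np.float32)); print(n,len(b),"mean",rel.mean(0).round(1),"rect",np.round(a[0],1),np.round(a[1],1),round(a[2],1))
E
python3 -c '
from h import *
plan(st2w([-37,0,20]),SY,15,20);plate()'
```

```text
time_s: 5.35
tcp_pos: [491.2, 22.3, 35.9]
orientation: [-3.142, 0.258, 3.127]
contact_force: [-1.8, 0.3, 2.0]
opening: 0.8
grasp_force: 1.0
time_s: 5.85
tcp_pos: [516.5, 22.0, 35.7]
orientation: [3.142, 0.258, 3.127]
contact_force: [-0.6, -0.2, -0.5]
opening: 0.798
grasp_force: 0.5
t 5.85 tcp [516.5  22.   35.7] turn/2rad [ 0.0002 -0.0021  0.0006] rows>= 0.0 | then shift tool mm [-69.3   0.2  14.9] units [-2.774  0.01   0.594] F [-0.6 -0.2 -0.5] j [-0.2   0.15  2.15  0.08  0.59 -1.82]
top 6 mean [-50.6   1.9] rect [-50.6   1.9] [46.1 76.7] 0.5
scene 6 mean [-49.7  -1.1] rect [-49.6  -1.2] [76.4 46.2] 89.9
```

```bash
python3 -m crank '[{"tx":-0.2,"ty":0,"tz":0.058,"ax":0,"ay":0,"az":0},{"tx":-0.2,"ty":0,"tz":0.058,"ax":0,"ay":0,"az":0},{"tx":-0.2,"ty":0,"tz":0.058,"ax":0,"ay":0,"az":0},{"tx":-0.2,"ty":0,"tz":0.058,"ax":0,"ay":0,"az":0},{"tx":-0.2,"ty":0,"tz":0.058,"ax":0,"ay":0,"az":0}]'
python3 -m crank '[{"tx":-0.2,"ty":0,"tz":0.058,"ax":0,"ay":0,"az":0},{"tx":-0.2,"ty":0,"tz":0.058,"ax":0,"ay":0,"az":0},{"tx":-0.2,"ty":0,"tz":0.058,"ax":0,"ay":0,"az":0},{"tx":-0.2,"ty":0,"tz":0.058,"ax":0,"ay":0,"az":0},{"tx":-0.2,"ty":0,"tz":0.058,"ax":0,"ay":0,"az":0}]'
python3 -m crank '[{"tx":-0.2,"ty":0,"tz":0.055,"ax":0,"ay":0,"az":0},{"tx":-0.2,"ty":0,"tz":0.055,"ax":0,"ay":0,"az":0},{"tx":-0.12,"ty":0,"tz":0.03,"ax":0,"ay":0,"az":0},{"tx":0,"ty":0,"tz":0,"ax":0,"ay":0,"az":0}]'
python3 -c '
from h import *
plan(st2w([-37,0,20]),SY,15,20);plate()'
```

```text
time_s: 6.45
tcp_pos: [542.8, 21.5, 35.3]
orientation: [-3.142, 0.258, 3.127]
contact_force: [-2.3, -0.3, 1.3]
opening: 0.797
grasp_force: 1.0
time_s: 6.95
tcp_pos: [568.7, 21.2, 34.6]
orientation: [3.142, 0.258, 3.127]
contact_force: [-2.1, -0.1, 1.9]
opening: 0.797
grasp_force: 1.1
time_s: 7.35
tcp_pos: [582.4, 20.9, 34.7]
orientation: [-3.141, 0.259, 3.127]
contact_force: [-0.9, -0.4, -0.5]
opening: 0.799
grasp_force: 0.0
t 7.35 tcp [582.4  20.9  34.7] turn/2rad [ 0.0001 -0.0014  0.0006] rows>= 0.0 | then shift tool mm [-5.9  0.3 -3.2] units [-0.238  0.011 -0.127] F [-0.9 -0.4 -0.5] j [-0.18  0.29  1.98  0.07  0.62 -1.78]
top 5 mean [10.1  0.9] rect [13.4  0.8] [80.7 45.7] 86.4
scene 5 mean [  9.6 -10.6] rect [14.  -3.6] [45.7 73.7] 3.2
```

```bash
python3 -m crank '[{"tx":-0.08,"ty":0,"tz":0.02,"ax":0,"ay":0,"az":0},{"tx":-0.08,"ty":0,"tz":0.02,"ax":0,"ay":0,"az":0}]' | grep -E "tcp|force"
python3 -m crank '[{"tx":-0.06,"ty":0,"tz":0.016,"ax":0,"ay":0,"az":0}]' | grep -E "tcp|force"
python3 -m crank '[{"tx":-0.06,"ty":0,"tz":0.016,"ax":0,"ay":0,"az":0}]' | grep -E "tcp|force"
```

```text
tcp_pos: [585.6, 21.0, 34.5]
contact_force: [-1.8, 0.3, 0.9]
grasp_force: 0.8
tcp_pos: [587.4, 20.9, 34.5]
contact_force: [-1.4, -0.4, -0.2]
grasp_force: 0.7
tcp_pos: [588.9, 20.9, 34.5]
contact_force: [-2.0, -0.2, 1.0]
grasp_force: 0.7
```

```bash
python3 -m crank '[{"tx":-0.04,"ty":0,"tz":0.01,"ax":0,"ay":0,"az":0}]' | grep -E "tcp|force"
python3 -m crank '[{"tx":0,"ty":0,"tz":0,"ax":0,"ay":0,"az":0}]' | grep -E "tcp|force"
```

```text
tcp_pos: [589.7, 20.9, 34.4]
contact_force: [-3.9, 0.5, 1.8]
grasp_force: 2.4
tcp_pos: [589.7, 20.9, 34.4]
contact_force: [-3.3, 0.0, 1.6]
grasp_force: 1.7
```

Force is starting to rise, so it may be on the stop. I'll press a little more to confirm.

```bash
python3 -m crank '[{"tx":-0.04,"ty":0,"tz":0.01,"ax":0,"ay":0,"az":0}]' | grep -E "tcp|force"
python3 -m crank '[{"tx":-0.04,"ty":0,"tz":0.01,"ax":0,"ay":0,"az":0}]' | grep -E "tcp|force"
python3 -m crank '[{"tx":0,"ty":0,"tz":0,"ax":0,"ay":0,"az":0}]' | grep -E "tcp|force"
python3 -c '
from h import *
plate()'
```

```text
tcp_pos: [589.9, 21.0, 34.2]
contact_force: [-10.8, 0.1, 7.5]
grasp_force: 5.1
tcp_pos: [590.1, 21.1, 33.9]
contact_force: [-14.2, -0.4, 9.2]
grasp_force: 6.9
tcp_pos: [590.0, 21.1, 33.9]
contact_force: [-11.4, -0.7, 8.5]
grasp_force: 5.7
top 5 mean [16.6  0.6] rect [19.5  0.5] [83.9 44.8] 85.3
scene 6 mean [21.2 -1.9] rect [21.7  2.6] [55.7 83.5] 0.3
```

```bash
python3 -m crank '[{"tx":0.08,"ty":0,"tz":-0.02,"ax":0,"ay":0,"az":0},{"tx":0.2,"ty":0,"tz":-0.06,"ax":0,"ay":0,"az":0},{"tx":0.5,"ty":0,"tz":-0.15,"ax":0,"ay":0,"az":0},{"tx":0.9,"ty":0,"tz":-0.3,"ax":0,"ay":0,"az":0},{"tx":0.9,"ty":0,"tz":-0.3,"ax":0,"ay":0,"az":0}]' | grep -E "tcp|force"
python3 -m crank '[{"tx":0,"ty":0,"tz":-1,"ax":0,"ay":0,"az":0},{"tx":0,"ty":0,"tz":-1,"ax":0,"ay":0,"az":0},{"tx":-0.2,"ty":0,"tz":-1,"ax":0,"ay":0,"az":0},{"tx":-0.2,"ty":0,"tz":-1,"ax":0,"ay":0,"az":0},{"tx":-0.2,"ty":0.2,"tz":-1,"ax":0,"ay":0,"az":0}]' 1 | grep -E "tcp|force"
python3 -c '
from h import *
plate()
c=viewer.capture("scene");cv2.imwrite("pics/scene3.png",cv2.resize(c["pixels"][180:330,240:440],None,fx=4,fy=4,interpolation=2))
plan([432,365,150],-0.248,45,3)
plan([432,365,150],-0.248,30,3)
'
```

```text
tcp_pos: [524.4, 21.7, 38.7]
contact_force: [-0.2, -0.6, -0.1]
grasp_force: 0.0
tcp_pos: [507.3, 26.8, 164.6]
contact_force: [-0.5, -0.0, 0.5]
grasp_force: 0.0
top 5 mean [16.5  0.7] rect [19.1  0.7] [83.7 45.3] 85.0
scene 6 mean [21.2 -2. ] rect [21.6  2.4] [55.5 83.4] 0.3
t 9.6 tcp [508.6  26.9 165.4] turn/2rad [ 0.0587 -0.2596  0.1025] rows>= 3.8 | then shift tool mm [ 122.   308.9 -103.3] units [ 4.881 12.356 -4.133] F [-0.6 -0.1 -1.1] j [-0.19 -0.13  2.13  0.06  0.88 -1.78]
t 9.6 tcp [508.6  26.9 165.4] turn/2rad [ 0.0445 -0.1293  0.1083] rows>= 2.3 | then shift tool mm [143.8 308.9 -68.3] units [ 5.754 12.356 -2.733] F [-0.6 -0.1 -1.1] j [-0.19 -0.13  2.13  0.06  0.88 -1.78]
```

View pics/scene3.png

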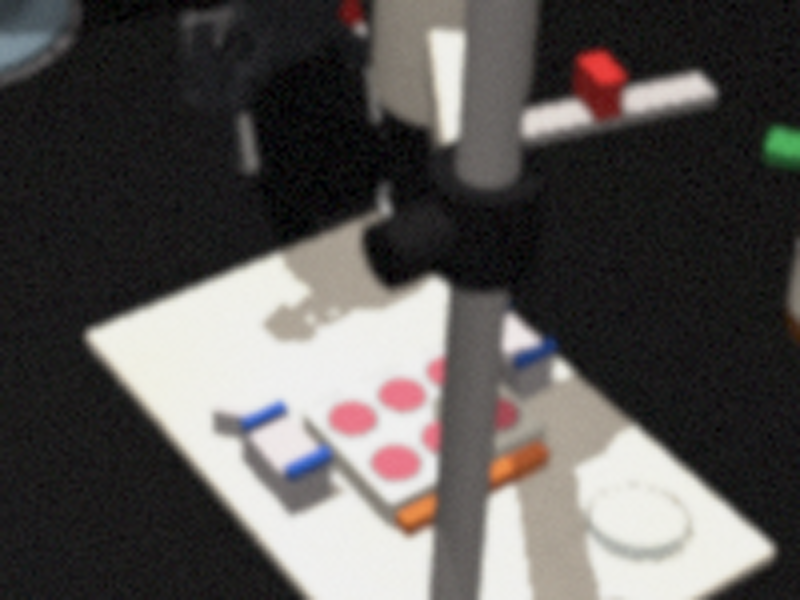

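The plate is square against the orange stop (crop 400–545, 450–525) and its pose didn't change when I backed off. Next is the bar.

```bash
python3 -c '
from h import *
plan([410,365,190],SY,15,3)'
python3 -m crank '[{"tx":0.26,"ty":1,"tz":-0.1,"ax":0,"ay":0,"az":0},{"tx":0.26,"ty":1,"tz":-0.1,"ax":0,"ay":0,"az":0},{"tx":0.26,"ty":1,"tz":-0.1,"ax":0,"ay":0,"az":0},{"tx":0.26,"ty":1,"tz":-0.1,"ax":0,"ay":0,"az":0},{"tx":0.26,"ty":1,"tz":-0.1,"ax":0,"ay":0,"az":0}]' 1 | grep -E "tcp|force"
python3 -m crank '[{"tx":0.26,"ty":1,"tz":-0.1,"ax":0,"ay":0,"az":0},{"tx":0.26,"ty":1,"tz":-0.1,"ax":0,"ay":0,"az":0},{"tx":0.26,"ty":1,"tz":-0.1,"ax":0,"ay":0,"az":0},{"tx":0.26,"ty":1,"tz":-0.1,"ax":0,"ay":0,"az":0},{"tx":0.26,"ty":1,"tz":-0.1,"ax":0,"ay":0,"az":0}]' | grep -E "tcp|force"
python3 -c '
from h import *
plan([432,365,150],-0.248,40,3)'
```

```text
t 9.6 tcp [508.6  26.9 165.4] turn/2rad [-0.0003  0.001   0.0009] rows>= 0.0 | then shift tool mm [ 94.1 336.4 -53.7] units [ 3.763 13.457 -2.149] F [-0.6 -0.1 -1.1] j [-0.19 -0.13  2.13  0.06  0.88 -1.78]
tcp_pos: [473.4, 153.3, 165.2]
contact_force: [0.0, -0.1, -0.6]
grasp_force: 0.0
tcp_pos: [440.6, 278.8, 168.9]
contact_force: [0.5, 0.3, -0.2]
grasp_force: 0.0
t 10.6 tcp [440.6 278.8 168.9] turn/2rad [ 0.0537 -0.2199  0.1046] rows>= 3.3 | then shift tool mm [34.8 81.5 -7.5] units [ 1.392  3.259 -0.298] F [ 0.5  0.3 -0.2] j [ 0.39 -0.07  2.07 -0.13  0.91 -1.1 ]
```

```bash
python3 -m crank '[{"tx":0,"ty":0,"tz":0,"ax":0.0134,"ay":-0.055,"az":0.026},{"tx":0,"ty":0,"tz":0,"ax":0.0134,"ay":-0.055,"az":0.026},{"tx":0,"ty":0,"tz":0,"ax":0.0134,"ay":-0.055,"az":0.026},{"tx":0,"ty":0,"tz":0,"ax":0.0134,"ay":-0.055,"az":0.026},{"tx":0,"ty":0,"tz":0,"ax":0,"ay":0,"az":0}]' | grep -E "tcp|force|ori"
python3 -m crank '[{"tx":0.35,"ty":0.81,"tz":-0.07,"ax":0,"ay":0,"az":0},{"tx":0.35,"ty":0.81,"tz":-0.07,"ax":0,"ay":0,"az":0},{"tx":0.35,"ty":0.81,"tz":-0.07,"ax":0,"ay":0,"az":0},{"tx":0.35,"ty":0.81,"tz":-0.07,"ax":0,"ay":0,"az":0},{"tx":0,"ty":0,"tz":0,"ax":0,"ay":0,"az":0}]' | grep -E "tcp|force"
python3 -c '
from h import *
plan([432,365,100],-0.248,40,3)
t=pickle.load(open("pics/top.pkl","rb"));s=pickle.load(open("pics/scene.pkl","rb"))
for b in blobs(s,"red",(375,410,185,220)): print("red scene",b[0],b[1],unproj(s,b[0],35)[0])
# model comparison of the grip block: centroid of projected hull vs seen
c,sn=np.cos(-.248),np.sin(-.248);Rz=np.array([[c,-sn],[sn,c]])
for nm,cam,obs in(("top",t,blobs(t,"red",(145,250,255,300))),("scene",s,blobs(s,"red",(375,410,185,220)))):
  P=np.array([np.r_[np.array([432,365.])+Rz@[x,y],z] for x in(-20,20) for y in(-12,12) for z in(12,50)])
  h=cv2.convexHull(proj(cam,P).astype(np.float32));M=cv2.moments(h);m=np.array([M["m10"],M["m01"]])/M["m00"]
  o=max(obs,key=lambda b:b[1]);print(nm,"model",m,M["m00"],"obs",o[0],o[1],"world diff",(unproj(cam,o[0],40)-unproj(cam,m,40)).round(1))
'
```

```text
tcp_pos: [438.9, 277.2, 166.6]
orientation: [-3.129, 0.666, 2.918]
contact_force: [-0.1, -0.2, -0.2]
grasp_force: 0.0
tcp_pos: [429.5, 364.8, 152.5]
contact_force: [-0.6, -0.4, -0.2]
grasp_force: 0.0
t 11.6 tcp [429.5 364.8 152.5] turn/2rad [ 0.0024 -0.0154  0.0087] rows>= 0.2 | then shift tool mm [31.9  0.8 38.8] units [1.277 0.032 1.551] F [-0.6 -0.4 -0.2] j [ 0.71  0.08  2.05 -0.81  0.77 -0.1 ]
red scene [389.45098039 199.24183007] 153 [427.7118122  366.42745453  35.        ]
top model [195.85926304 276.83857013] 208.7447165560443 obs [195.15183246 276.96858639] 191 world diff [[-0.3  1.8  0. ]]
scene model [389.95233918 201.06067044] 186.13623282453045 obs [389.45098039 199.24183007] 153 world diff [[-8.6  5.6  0. ]]
```

```bash
python3 -m crank '[{"tx":0.32,"ty":0,"tz":0.39,"ax":0.0024,"ay":-0.0154,"az":0.0087},{"tx":0.32,"ty":0,"tz":0.39,"ax":0,"ay":0,"az":0},{"tx":0,"ty":0,"tz":0,"ax":0,"ay":0,"az":0}]' | grep -E "tcp|force|ori"
python3 -c '
from h import *
plan([432,366,36],-0.248,40,3)'
```

```text
tcp_pos: [428.7, 361.6, 125.9]
orientation: [-3.138, 0.697, 2.893]
contact_force: [-0.3, 0.1, 0.1]
grasp_force: 0.0
t 11.9 tcp [428.7 361.6 125.9] turn/2rad [-0.0024 -0.0005 -0.0004] rows>= 0.0 | then shift tool mm [56.1  5.1 67.2] units [2.244 0.202 2.689] F [-0.3  0.1  0.1] j [ 0.72  0.13  2.07 -0.91  0.74  0.03]
```

j4 is nearing its limit at 40° of tilt. Working through the wrist geometry, about 31° fits. I'll also grip 6 mm toward the bar's -x side, which gives more clearance from the lens.

```bash
python3 -m crank '[{"tx":0,"ty":0,"tz":0,"ax":-0.001,"ay":0.039,"az":0},{"tx":0,"ty":0,"tz":0,"ax":-0.001,"ay":0.039,"az":0},{"tx":0,"ty":0,"tz":0,"ax":0,"ay":0,"az":0}]' | grep -E "tcp|force|ori"
python3 -c '
from h import *
plan([426.2,367.5,75],-0.248,31,3);plan([426.2,367.5,36],-0.248,31,3)'
```

```text
tcp_pos: [431.7, 363.3, 130.6]
orientation: [3.132, 0.547, 2.886]
contact_force: [0.7, -0.5, 0.4]
grasp_force: 0.0
t 12.2 tcp [431.7 363.3 130.6] turn/2rad [ 0.0027  0.0029 -0.0031] rows>= 0.1 | then shift tool mm [34.1  2.8 41.4] units [1.363 0.11  1.654] F [ 0.7 -0.5  0.4] j [ 0.67  0.11  2.03 -0.64  0.75 -0.23]
t 12.2 tcp [431.7 363.3 130.6] turn/2rad [ 0.0027  0.0029 -0.0031] rows>= 0.1 | then shift tool mm [54.2  2.8 74.8] units [2.167 0.11  2.991] F [ 0.7 -0.5  0.4] j [ 0.67  0.11  2.03 -0.64  0.75 -0.23]
```

```bash
python3 -m crank '[{"tx":0.68,"ty":0.05,"tz":0.83,"ax":0.0027,"ay":0.003,"az":-0.003},{"tx":0.68,"ty":0.05,"tz":0.83,"ax":0,"ay":0,"az":0},{"tx":0,"ty":0,"tz":0,"ax":0,"ay":0,"az":0}]' | grep -E "tcp|force|ori"
python3 -c '
from h import *
plan([426.2,367.5,36],-0.248,31,3)
s=readout.get_state();R=Ro.from_euler("xyz",s["orientation"]);p=np.array(s["tcp_pos"])
im=[]
for n in("top","scene"):
    c=viewer.capture(n);u=proj(c,p)[0].astype(int);print(n,u);im.append(cv2.resize(c["pixels"][u[1]-35:u[1]+35,u[0]-45:u[0]+45],(400,311),interpolation=2))
cv2.imwrite("pics/grasp.png",np.hstack(im))'
```

```text
tcp_pos: [420.2, 365.6, 71.4]
orientation: [-3.131, 0.535, 2.901]
contact_force: [-0.6, -0.9, 0.2]
grasp_force: 0.0
t 12.5 tcp [420.2 365.6  71.4] turn/2rad [-0.0037 -0.0028  0.0031] rows>= 0.1 | then shift tool mm [13.7  3.3 30.1] units [0.547 0.133 1.205] F [-0.6 -0.9  0.2] j [ 0.69  0.22  2.04 -0.72  0.68 -0.12]
top [192 281]
scene [388 188]
```

View pics/grasp.png

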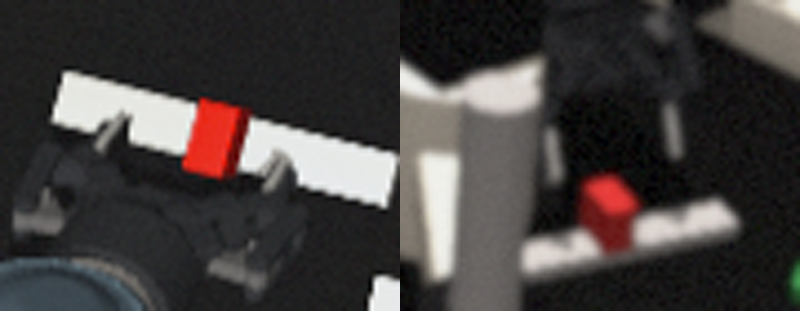

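Both fingers straddle the red grip, at crop (115,130) and (280,165) with the grip at (217,137). Descending and closing.

```bash
python3 -m crank '[{"tx":0.27,"ty":0.04,"tz":0.5,"ax":-0.0037,"ay":-0.0028,"az":0.003},{"tx":0.22,"ty":0.03,"tz":0.5,"ax":0,"ay":0,"az":0},{"tx":0.06,"ty":0,"tz":0.15,"ax":0,"ay":0,"az":0},{"tx":0,"ty":0,"tz":0,"ax":0,"ay":0,"az":0}]' | grep -E "tcp|force|ori"
python3 -c '
from h import *
plan([426.2,367.5,36],-0.248,31,3)'
```

```text
tcp_pos: [426.5, 368.9, 44.2]
orientation: [3.133, 0.546, 2.889]
contact_force: [-1.0, 0.1, -0.2]
grasp_force: 0.0
t 13.0 tcp [426.5 368.9  44.2] turn/2rad [ 0.003   0.0023 -0.0018] rows>= 0.1 | then shift tool mm [ 4.2 -1.4  4.1] units [ 0.169 -0.057  0.163] F [-1.   0.1 -0.2] j [ 0.68  0.28  2.03 -0.78  0.63 -0.04]
```

```bash
python3 -m crank '[{"tx":0.16,"ty":-0.03,"tz":0.16,"ax":0.002,"ay":0.002,"az":-0.0015},{"tx":0,"ty":0,"tz":0,"ax":0,"ay":0,"az":0}]' | grep -E "tcp|force|ori"
python3 -m crank '[{"tx":0,"ty":0,"tz":0,"ax":0,"ay":0,"az":0},{"tx":0,"ty":0,"tz":0,"ax":0,"ay":0,"az":0},{"tx":0,"ty":0,"tz":0,"ax":0,"ay":0,"az":0},{"tx":0,"ty":0,"tz":0,"ax":0,"ay":0,"az":0},{"tx":0,"ty":0,"tz":0,"ax":0,"ay":0,"az":0}]' 0
python3 -m crank '[{"tx":0,"ty":0,"tz":0,"ax":0,"ay":0,"az":0},{"tx":0,"ty":0,"tz":0,"ax":0,"ay":0,"az":0},{"tx":0,"ty":0,"tz":0,"ax":0,"ay":0,"az":0}]'
python3 -c '
from h import *
plan([426.2,367.5,36],-0.248,31,3)'
```

```text
tcp_pos: [424.6, 368.5, 38.2]
orientation: [3.14, 0.541, 2.893]
contact_force: [-0.2, -0.5, -0.1]
grasp_force: 0.0
time_s: 13.7
tcp_pos: [424.5, 368.2, 38.1]
orientation: [3.141, 0.541, 2.893]
contact_force: [-1.0, -0.7, 1.9]
opening: 0.274
grasp_force: 60.5
time_s: 14.0
tcp_pos: [424.5, 368.2, 38.1]
orientation: [3.141, 0.541, 2.893]
contact_force: [-2.5, -2.1, 5.6]
opening: 0.271
grasp_force: 60.5
t 14.0 tcp [424.5 368.2  38.1] turn/2rad [ 0.0005  0.     -0.0001] rows>= 0.0 | then shift tool mm [-0.4 -0.3 -0.3] units [-0.018 -0.012 -0.01 ] F [-2.5 -2.1  5.6] j [ 0.68  0.29  2.03 -0.79  0.62 -0.03]
```

```bash
python3 -m crank '[{"tx":-0.2,"ty":0,"tz":-0.34,"ax":0,"ay":0,"az":0},{"tx":-0.4,"ty":0,"tz":-0.68,"ax":0,"ay":0,"az":0},{"tx":-0.5,"ty":0,"tz":-0.85,"ax":0,"ay":0,"az":0},{"tx":-0.5,"ty":0,"tz":-0.85,"ax":0,"ay":0,"az":0},{"tx":0,"ty":0,"tz":0,"ax":0,"ay":0,"az":0}]'
cat >> h.py <<'E'
def bar(x,y,z,tilt=31,dx=7.7,dz=38.1):
    plan(st2w([x-dx,y,z+dz]),SY,tilt)
E
python3 -c '
from h import *
bar(-130,0,90)'
```

```text
time_s: 14.5
tcp_pos: [425.3, 370.0, 120.4]
orientation: [3.133, 0.544, 2.89]
contact_force: [1.6, 0.6, -2.9]
opening: 0.272
grasp_force: 59.7
t 14.5 tcp [425.3 370.  120.4] turn/2rad [-0.0564  0.0021 -0.1008] rows>= 1.5 | then shift tool mm [ -65.7 -346.3   30.5] units [ -2.629 -13.853   1.218] F [ 1.6  0.6 -2.9] j [ 0.69  0.13  2.03 -0.65  0.74 -0.2 ]
```

```bash
python3 -m crank '[{"tx":0,"ty":-0.3,"tz":0,"ax":-0.014,"ay":0.0005,"az":-0.025},{"tx":0,"ty":-0.3,"tz":0,"ax":-0.014,"ay":0.0005,"az":-0.025},{"tx":0,"ty":-0.4,"tz":0,"ax":-0.014,"ay":0.0005,"az":-0.025},{"tx":0,"ty":-0.5,"tz":0,"ax":-0.014,"ay":0.0005,"az":-0.025},{"tx":-0.1,"ty":-0.6,"tz":0,"ax":0,"ay":0,"az":0}]' | grep -E "tcp|force|ori"
python3 -m crank '[{"tx":-0.18,"ty":-0.8,"tz":0.07,"ax":0,"ay":0,"az":0},{"tx":-0.18,"ty":-0.8,"tz":0.07,"ax":0,"ay":0,"az":0},{"tx":-0.18,"ty":-0.8,"tz":0.07,"ax":0,"ay":0,"az":0},{"tx":-0.18,"ty":-0.8,"tz":0.07,"ax":0,"ay":0,"az":0},{"tx":-0.18,"ty":-0.8,"tz":0.07,"ax":0,"ay":0,"az":0}]' | grep -E "tcp|force|ori"
python3 -c '
from h import *
bar(-130,0,90)'
```

```text
tcp_pos: [418.4, 314.9, 115.7]
orientation: [-3.134, 0.533, 3.128]
contact_force: [0.4, 0.1, -4.3]
grasp_force: 59.8
tcp_pos: [440.8, 214.7, 120.6]
orientation: [-3.134, 0.533, 3.127]
contact_force: [0.0, 0.0, -4.5]
grasp_force: 59.8
t 15.5 tcp [440.8 214.7 120.6] turn/2rad [-0.0033 -0.0041  0.0004] rows>= 0.1 | then shift tool mm [ -50.2 -191.3   21.5] units [-2.007 -7.651  0.858] F [ 0.   0.  -4.5] j [ 0.3  -0.16  2.31 -0.35  0.51 -0.99]
```

```bash
python3 -m crank '[{"tx":-0.4,"ty":-0.8,"tz":0.1,"ax":-0.0016,"ay":-0.002,"az":0},{"tx":-0.4,"ty":-0.8,"tz":0.1,"ax":-0.0016,"ay":-0.002,"az":0},{"tx":-0.4,"ty":-0.8,"tz":0.1,"ax":0,"ay":0,"az":0},{"tx":-0.2,"ty":-0.8,"tz":0.1,"ax":0,"ay":0,"az":0},{"tx":-0.2,"ty":-0.8,"tz":0.1,"ax":0,"ay":0,"az":0}]' | grep -E "tcp|force|ori"
python3 -m crank '[{"tx":-0.14,"ty":-0.8,"tz":0.1,"ax":0,"ay":0,"az":0},{"tx":-0.14,"ty":-0.8,"tz":0.1,"ax":0,"ay":0,"az":0},{"tx":-0.14,"ty":-0.8,"tz":0.1,"ax":0,"ay":0,"az":0},{"tx":-0.14,"ty":-0.8,"tz":0.1,"ax":0,"ay":0,"az":0},{"tx":0,"ty":-0.4,"tz":0,"ax":0,"ay":0,"az":0}]' | grep -E "tcp|force|ori"
python3 -c '
from h import *
bar(-130,0,90);bar(-60,0,62);bar(0,0,56)'
```

```text
tcp_pos: [480.1, 114.4, 130.8]
orientation: [3.141, 0.541, 3.126]
contact_force: [-0.1, 0.3, -4.9]
grasp_force: 59.8
tcp_pos: [496.1, 23.8, 129.6]
orientation: [3.141, 0.541, 3.124]
contact_force: [0.1, 0.4, -4.1]
grasp_force: 59.9
t 16.5 tcp [496.1  23.8 129.6] turn/2rad [ 0.0001 -0.     -0.0005] rows>= 0.0 | then shift tool mm [ 4.4 -1.3 -0.9] units [ 0.176 -0.051 -0.038] F [ 0.1  0.4 -4.1] j [-0.23 -0.21  2.34  0.24  0.5  -1.97]
t 16.5 tcp [496.1  23.8 129.6] turn/2rad [ 0.0001 -0.     -0.0005] rows>= 0.0 | then shift tool mm [-41.2  -1.3  59.1] units [-1.647 -0.051  2.364] F [ 0.1  0.4 -4.1] j [-0.23 -0.21  2.34  0.24  0.5  -1.97]
t 16.5 tcp [496.1  23.8 129.6] turn/2rad [ 0.0001 -0.     -0.0005] rows>= 0.0 | then shift tool mm [-89.5  -1.3  95.2] units [-3.581 -0.051  3.806] F [ 0.1  0.4 -4.1] j [-0.23 -0.21  2.34  0.24  0.5  -1.97]
```

```bash
python3 -m crank '[{"tx":-0.41,"ty":-0.02,"tz":0.59,"ax":0,"ay":0,"az":0},{"tx":-0.41,"ty":-0.02,"tz":0.59,"ax":0,"ay":0,"az":0},{"tx":-0.41,"ty":-0.01,"tz":0.59,"ax":0,"ay":0,"az":0},{"tx":-0.41,"ty":0,"tz":0.59,"ax":0,"ay":0,"az":-0.0005},{"tx":0,"ty":0,"tz":0,"ax":0,"ay":0,"az":0}]' | grep -E "tcp|force|ori"
python3 -c '
from h import *
bar(-60,0,62);bar(0,0,56)
im=[]
for n,x,y in(("top",333,205),("scene",335,265)):
    c=viewer.capture(n);pickle.dump(c,open(f"pics/{n}b.pkl","wb"));im.append(cv2.resize(c["pixels"][y-55:y+55,x-70:x+70],(560,440),interpolation=2)[:,80:480])
cv2.imwrite("pics/place1.png",np.hstack(im))'
```

```text
tcp_pos: [562.2, 22.9, 99.6]
orientation: [3.141, 0.54, 3.127]
contact_force: [-1.0, 0.7, -3.9]
grasp_force: 60.2
t 17.0 tcp [562.2  22.9  99.6] turn/2rad [ 0.0006 -0.0005  0.0006] rows>= 0.0 | then shift tool mm [ 0.1 -1.4 -0.6] units [ 0.002 -0.055 -0.024] F [-1.   0.7 -3.9] j [-0.2   0.03  2.18  0.25  0.41 -1.96]
t 17.0 tcp [562.2  22.9  99.6] turn/2rad [ 0.0006 -0.0005  0.0006] rows>= 0.0 | then shift tool mm [-48.3  -1.4  35.4] units [-1.931 -0.055  1.417] F [-1.   0.7 -3.9] j [-0.2   0.03  2.18  0.25  0.41 -1.96]
```

View pics/place1.png

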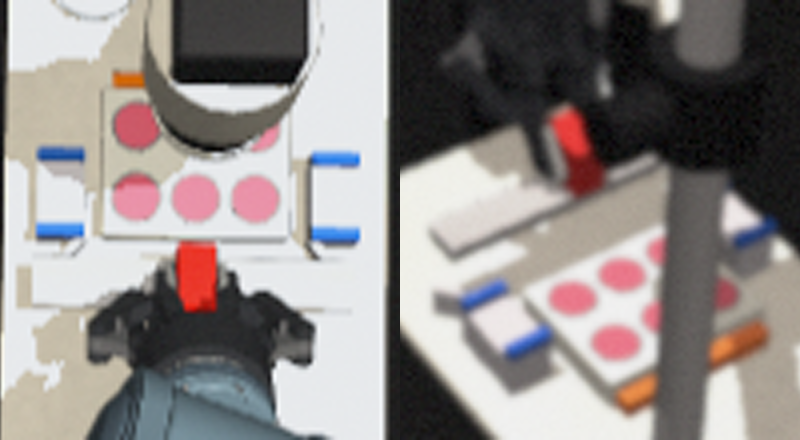

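The bar is level and held upright. In the left (top-view) crop its ends are near u≈32 and u≈351, with saddle lips at v≈155 and v≈232. The plate is still home. I'll check the bar's offset.

```bash
python3 -c '
from h import *
t=pickle.load(open("pics/topb.pkl","rb"));s=pickle.load(open("pics/sceneb.pkl","rb"))
f=lambda c,u,x,y,z:(unproj(c,np.array([[283+0+u[0]/4.,150+u[1]/4.]]) if x else None,z))
M=np.array([[np.cos(SY),-np.sin(SY)],[np.sin(SY),np.cos(SY)]])
q=unproj(t,np.array([[32,285],[351,285]])/4+[283,150],74)[:,:2];print("ends",((q-S)@M).round(1))
for nm,c,r in(("top",t,(310,350,205,235)),("scene",s,(300,350,220,270))):
  o=max(blobs(c,"red",r),key=lambda b:b[1])
  P=np.array([st2w([x-60,y,z+62]) for x in(-20,20) for y in(-12,12) for z in(12,50)])
  ct=max(cv2.findContours(o[2].astype(np.uint8),0,1)[0],key=cv2.contourArea).reshape(-1,2);h=proj(c,P)
  print(nm,"obs bbox",ct.min(0),ct.max(0),"model bbox",h.min(0).round(1),h.max(0).round(1))
  z=(40,)
# scale of a px
print(unproj(t,[[330,225],[331,226]],112).round(1))
g=cv2.cvtColor(t["pixels"],6).astype(int)
for col in(300,305,355,360): print(col,g[205:235,col])
'
```

```text
ends [[-63.  102.8]
 [-59.9 -93.9]]
top obs bbox [327 211] [336 227] model bbox [327.8 210.6] [338.6 228.9]
scene obs bbox [324 238] [334 257] model bbox [318.9 236.6] [336.  259.9]
[[555.   29.8 112. ]
 [552.6  27.5 112. ]]
300 [205 144 129 115  92 183 229 232 205 213 233 233 232 232 233 233 233 233
 232 233 233 205 176 188 188 188 188 188 189 187]
305 [233 233 233 233 232 232 233 233 233 233 232 233 232 232 233 233 233 233
 234 233 213 160 169 189 157  97  64  65  68  85]
355 [193 195 194 195 218 232 233 233 234 222 225 232 232 233 233 233 233 233
 233 233 231 181  73  43  43  48  47  41  58  74]
360 [124 101  77  80  78 132 125  91 141 163 215 233 233 233 233 233 233 233
 234 233 233 220 180 214 216 135  44  50  59  59]
```

```bash
python3 -m crank '[{"tx":-0.4,"ty":-0.04,"tz":0.29,"ax":0,"ay":0,"az":0},{"tx":-0.4,"ty":-0.04,"tz":0.29,"ax":0,"ay":0,"az":0},{"tx":-0.4,"ty":-0.04,"tz":0.29,"ax":0,"ay":0,"az":0},{"tx":-0.3,"ty":0,"tz":0.22,"ax":0,"ay":0,"az":0}]' | grep -E "tcp|force|ori"
python3 -m crank '[{"tx":-0.2,"ty":0,"tz":0.14,"ax":0,"ay":0,"az":0},{"tx":-0.2,"ty":0,"tz":0.16,"ax":0,"ay":0,"az":0},{"tx":0,"ty":0,"tz":0,"ax":0,"ay":0,"az":0}]' | grep -E "tcp|force|ori"
python3 -c '
from h import *
bar(0,-2.5,54);bar(0,-2.5,42)
im=[]
for n,x,y in(("top",333,205),("scene",335,275)):
    c=viewer.capture(n);pickle.dump(c,open(f"pics/{n}c.pkl","wb"));im.append(cv2.resize(c["pixels"][y-55:y+55,x-70:x+70],(560,440),interpolation=2)[:,80:480])
cv2.imwrite("pics/place2.png",np.hstack(im))'
```

```text
tcp_pos: [608.4, 19.3, 98.1]
orientation: [-3.142, 0.544, 3.127]
contact_force: [-0.6, -0.3, -3.5]
grasp_force: 60.2
tcp_pos: [621.6, 19.1, 97.1]
orientation: [-3.141, 0.545, 3.128]
contact_force: [-0.1, -0.2, -4.4]
grasp_force: 60.1
t 17.8 tcp [621.6  19.1  97.1] turn/2rad [0.0004 0.0018 0.0008] rows>= 0.0 | then shift tool mm [ 2.4 -1.   4.4] units [ 0.097 -0.042  0.175] F [-0.1 -0.2 -4.4] j [-0.18  0.17  2.04  0.23  0.4  -1.92]
t 17.8 tcp [621.6  19.1  97.1] turn/2rad [0.0004 0.0018 0.0008] rows>= 0.0 | then shift tool mm [ 8.6 -1.  14.7] units [ 0.344 -0.042  0.587] F [-0.1 -0.2 -4.4] j [-0.18  0.17  2.04  0.23  0.4  -1.92]
```

View pics/place2.png

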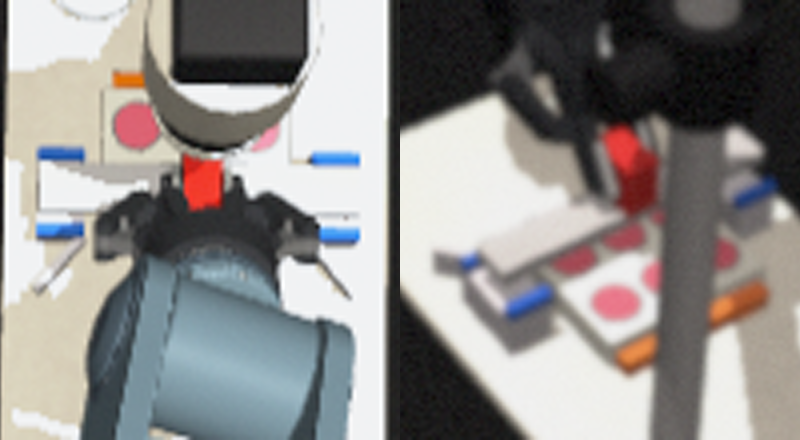

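Before lowering: bar rows are about v 165–213 against lips at 154 and 231, and its ends line up with the lip ends at u≈38 and 359. It's centred, so I'll lower slowly.

```bash
python3 -m crank '[{"tx":0.067,"ty":0,"tz":0.111,"ax":0,"ay":0,"az":0.0004},{"tx":0.067,"ty":0,"tz":0.111,"ax":0,"ay":0,"az":0.0004},{"tx":0.067,"ty":0,"tz":0.111,"ax":0,"ay":0,"az":0},{"tx":0.067,"ty":0,"tz":0.111,"ax":0,"ay":0,"az":0},{"tx":0,"ty":0,"tz":0,"ax":0,"ay":0,"az":0}]' | grep -E "tcp|force|ori"
python3 -m crank '[{"tx":0.02,"ty":0,"tz":0.034,"ax":0,"ay":0,"az":0},{"tx":0.01,"ty":0,"tz":0.017,"ax":0,"ay":0,"az":0}]' | grep -E "tcp|force"
python3 -m crank '[{"tx":0.01,"ty":0,"tz":0.017,"ax":0,"ay":0,"az":0},{"tx":0.01,"ty":0,"tz":0.017,"ax":0,"ay":0,"az":0}]' | grep -E "tcp|force"
```

```text
tcp_pos: [620.7, 19.1, 83.2]
orientation: [3.14, 0.543, 3.125]
contact_force: [-0.4, 0.4, -5.0]
grasp_force: 60.1
tcp_pos: [621.4, 19.0, 82.7]
contact_force: [0.2, -0.4, -4.6]
grasp_force: 60.1
tcp_pos: [621.4, 19.1, 81.7]
contact_force: [0.3, -0.2, -3.7]
grasp_force: 60.1
```

```bash
python3 -m crank '[{"tx":0.01,"ty":0,"tz":0.017,"ax":0,"ay":0,"az":0},{"tx":0,"ty":0,"tz":0,"ax":0,"ay":0,"az":0}]' | grep -E "tcp|force"
python3 -m crank '[{"tx":0.01,"ty":0,"tz":0.017,"ax":0,"ay":0,"az":0},{"tx":0,"ty":0,"tz":0,"ax":0,"ay":0,"az":0}]' | grep -E "tcp|force"
python3 -m crank '[{"tx":0.01,"ty":0,"tz":0.017,"ax":0,"ay":0,"az":0},{"tx":0,"ty":0,"tz":0,"ax":0,"ay":0,"az":0}]' | grep -E "tcp|force"
```

```text
tcp_pos: [621.3, 19.1, 81.1]
contact_force: [-0.7, 0.9, -2.7]
grasp_force: 60.1
tcp_pos: [621.3, 19.1, 80.6]
contact_force: [-0.3, -0.6, -4.1]
grasp_force: 60.1
tcp_pos: [621.4, 19.0, 80.2]
contact_force: [-0.0, -0.1, -4.2]
grasp_force: 60.2
```

```bash
python3 -m crank '[{"tx":0.01,"ty":0,"tz":0.017,"ax":0,"ay":0,"az":0},{"tx":0,"ty":0,"tz":0,"ax":0,"ay":0,"az":0}]' | grep -E "tcp|force"
python3 -m crank '[{"tx":0.01,"ty":0,"tz":0.017,"ax":0,"ay":0,"az":0},{"tx":0,"ty":0,"tz":0,"ax":0,"ay":0,"az":0}]' | grep -E "tcp|force"
python3 -m crank '[{"tx":0.01,"ty":0,"tz":0.017,"ax":0,"ay":0,"az":0},{"tx":0,"ty":0,"tz":0,"ax":0,"ay":0,"az":0}]' | grep -E "tcp|force"
```

```text
tcp_pos: [621.7, 19.0, 80.1]
contact_force: [-1.3, 0.7, -0.6]
grasp_force: 60.8
tcp_pos: [622.0, 19.0, 80.1]
contact_force: [-4.4, -0.1, 4.5]
grasp_force: 61.5
tcp_pos: [622.3, 19.0, 80.1]
contact_force: [-5.9, 0.8, 8.0]
grasp_force: 62.2
```

Contact at TCP z 80.1, as predicted. Releasing and backing out along the tool axis.

```bash
python3 -m crank '[{"tx":-0.02,"ty":0,"tz":-0.03,"ax":0,"ay":0,"az":0},{"tx":0,"ty":0,"tz":0,"ax":0,"ay":0,"az":0},{"tx":0,"ty":0,"tz":0,"ax":0,"ay":0,"az":0}]' 0.6
python3 -m crank '[{"tx":0,"ty":0,"tz":-0.3,"ax":0,"ay":0,"az":0},{"tx":0,"ty":0,"tz":-0.6,"ax":0,"ay":0,"az":0},{"tx":0,"ty":0,"tz":-1,"ax":0,"ay":0,"az":0},{"tx":0,"ty":0,"tz":-1,"ax":0,"ay":0,"az":0},{"tx":0.3,"ty":0,"tz":-0.9,"ax":0,"ay":0,"az":0}]' 
python3 -m crank '[{"tx":0.8,"ty":0,"tz":-0.6,"ax":0,"ay":0,"az":0},{"tx":0.8,"ty":0,"tz":-0.6,"ax":0,"ay":0,"az":0},{"tx":0.4,"ty":0,"tz":-0.9,"ax":0,"ay":0,"az":0},{"tx":0,"ty":0,"tz":0,"ax":0,"ay":0,"az":0}]' 
python3 -c '
from h import *
im=[]
for n,x,y in(("top",333,205),("scene",335,275)):
    c=viewer.capture(n);pickle.dump(c,open(f"pics/{n}d.pkl","wb"));im.append(cv2.resize(c["pixels"][y-55:y+55,x-70:x+70],(560,440),interpolation=2)[:,80:480])
cv2.imwrite("pics/place3.png",np.hstack(im))'
```

```text
time_s: 20.3
tcp_pos: [621.7, 18.9, 79.7]
orientation: [3.141, 0.545, 3.125]
contact_force: [-0.9, -0.2, 0.7]
opening: 0.597
grasp_force: 0.0
time_s: 20.8
tcp_pos: [566.0, 19.7, 159.0]
orientation: [3.141, 0.547, 3.126]
contact_force: [0.1, -0.5, 1.1]
opening: 0.599
grasp_force: 0.0
time_s: 21.2
tcp_pos: [494.9, 21.0, 177.5]
orientation: [-3.142, 0.548, 3.126]
contact_force: [0.5, 0.1, 0.1]
opening: 0.602
grasp_force: 0.0
```

View pics/place3.png

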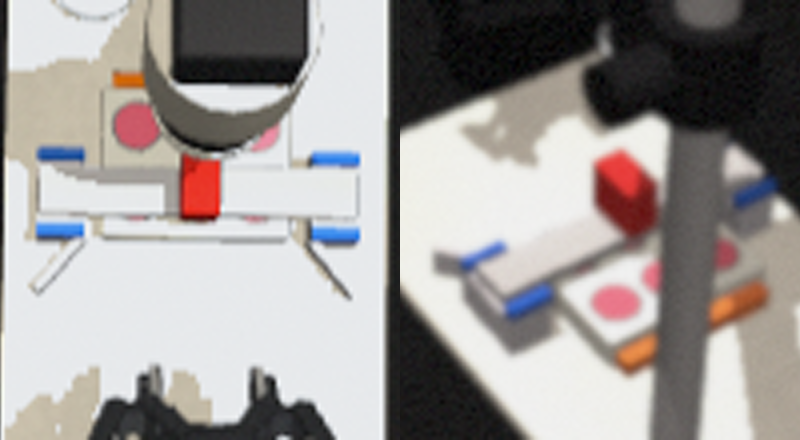

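The bar lies flat between the lips, v≈168–216 with lips at 160 and 222. Its ends are flush with the saddles' outer ends, the red grip is on top, and the plate is still square against the stop.

```bash
python3 -c '
from bench import job
print(job.close_job())'
```

```text
the job is handed in; nothing more can be done
None
```

The job is handed in at about 21 s of the 67 s allowed: the last pictures show the plate square against the orange stop and the retaining bar flat and centred across both saddle blocks, red grip up; no verdict was returned.

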